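# Spray-clean a batch of salvaged parts in the guarded wash basket

## Robot

A 7-joint arm with a two-finger parallel gripper is mounted at the origin on a cart in front of the work surface, level with it; the furniture and walls round the work are solid. World frame = base frame: x ahead of the robot, y to its left, z up, the work surface at z = 0. Lengths are in mm, angles in rad, forces in N, time in s.
With the tool pointing down it reaches from about 400 to 875 mm from the base axis. Payload 4.4 kg.
Tool frame: the origin (TCP) lies midway between the tips of the shut fingers; the grasp point (between the pads) lies 19 mm behind it (ctrl.grip_point_offset is the distance from the TCP to the grasp point, in mm); z points along the fingers, y is the line along which they close (so a half turn about z gives the same grasp; the last joint's range is limited). The gripper opens to 85 mm and grips with 20 to 120 N. Pads are 22 mm wide; open, the fingers measure 114 mm over their backs; the gripper's body (76 mm by 85 mm) begins 54 mm behind the grasp point. The pads swing forward as they close: fully open they stand 13 mm farther back than shut.
Start: joints at [-1.331, 0.628, 0.038, 1.517, -0.027, 0.996, -0.02], TCP at [195.662, 619.866, 231.313] pointing down, gripper open.
Joint ranges: [-3.06, 3.06], [-0.37, 2.12], [-1.25, 1.32], [0.18, 2.47], [-1.1, 4.24], [0.23, 1.98], [-2.94, 2.94]. Speed limits (rad/s): [2.57, 2.57, 3.14, 3.14, 3.14, 3.14, 3.14].

## Interface

Orientations are given as [roll, pitch, yaw] about the fixed x, y, z axes, in that order (R = Rz(yaw) Ry(pitch) Rx(roll)).
In Python, from cell import ctrl gives the robot as it stands.
- The arm moves only by the tool advance, called after "Request:" as a command line: name --argument value ..., lists and objects as JSON in quotes. Schema: {"type":"object","properties":{"steps":{"type":"object","properties":{"plan":{"type":"array","items":{"type":"array","items":{"type":"number"},"minItems":7,"maxItems":7},"minItems":1,"maxItems":12}},"additionalProperties":false,"required":["plan"]},"only":{"type":"string"},"quiet":{"type":"boolean"},"lines":{"type":"string"}},"required":["steps"],"additionalProperties":false}. steps is an object whose key "plan" holds a list of rows, 1 to 12 of them, each of 7 numbers: dx, dy, dz in shares of the most that a row can go, 1 being 50 mm, then a rotation vector rx, ry, rz in units of 0.25 rad, then the finger opening in mm; each row shifts and turns the commanded pose from where the row before left it, along the tool's axes as they then stand; what a row does not reach is not made up. A row lasts 1/10 s, in which the tool goes at most 50 mm and 0.15 rad, less where a joint would pass 70% of its speed; a pose out of reach is approached as far as the arm can. The fingers move at their own pace and stop on an object; the grip force is fixed at half the most. Time passes only in rows, so rows that do not move let the fingers close. The tool returns the time, the measured TCP pose, the force, the opening and the grip force at its end. only (a regular expression) keeps the lines of the reply that match it, lines (a string "A,B") keeps lines A to B, and quiet returns only ok. Input that does not fit is refused with a message, and nothing moves.
- ctrl.read_state(): the state, without advancing time (a new reading comes with each control period).
- ctrl.get_image(name): name is "side" or "top"; returns the picture (420x560x3 uint8, blue, green, red); there is no depth.
- ctrl.calibration(name): a dict with "fx", "fy", "cx", "cy" (pixels), "rvec" (rotation vector, rad) and "tvec" (3), from world to camera coordinates, as OpenCV has them. Camera axes: x right, y down, z forward; pixel columns grow to the right and rows downward; lengths in mm; the calibration is good to about 2 mm. A picture is of the moment at which its call begins. calibration takes no time and is no camera call.
- ctrl.finish_job(): hands the job in; it is judged then, once.
The state is a dict: "clock": time; "qpos": joint angles; "qd": joint speeds; "tau": joint torques, N m; "eef_pos": TCP position; "tool_rot": TCP orientation; "force": force on the tool from outside, world axes, zero at the start; "torque": the same for the moment, N m; "width": finger opening in mm; "gripper_force": force on a finger pad.
Only numpy, scipy, OpenCV 4.12 (cv2) and the standard library are available. Lean on these libraries where they do the work, as an engineer would, in place of code of your own. Each camera call takes 0.05 s, during which the arm holds its last target. There are 200 camera calls.

## Task

Clean the salvaged parts at the contact-cleaner station: swing the clear splash guard up, put every part that lies on the bench (T-connector, crocodile clip, knob, ring choke, heat sink, as many of them as are there) into the wire basket and shut the guard fully. Then press the can's spray cap right down for about a second and let it spring back up. Never spray while the guard is open, and leave the flux tin, the vial and the relay where they are.

Things in the scene. Friction and masses are not known exactly. Their poses are not given: they have to be found in the camera images.
- station: fixed steel spray-cleaning station: wire basket on a 162 x 146 mm drip tray, a spray can (axis x -101, y 62 mm; 114 mm high with cap, 40 mm thick) in a black holder at its front left. Origin: basket centre at bench height; x points away from the robot to the guard's hinge, y left, z up. Basket inside: x -62 to 62, y -60 to 60 mm, floor z = 10, rim z = 66 mm, walls 4 mm
- guard (a joint): clear splash guard (136 x 126 x 3 mm sheet, dark edges) hinged on the basket's far rim; rad: 0 = shut flat on the rim, 1.9 = leaning back wide open. Hinge line: along the station's y at x = 68, z = 69 mm. Stiff hinge: it stays where it is left; about 2 N at the grip moves it. Open, its grip stands up to 240 mm high. It starts shut or a little raised
- guard_grip (a point): centre of the guard's black grip: a bar 18 mm thick, 26 mm long along the station's y, 22 mm beyond the guard's front edge; when shut at station x = -90, y = -30, z = 72 mm, so 158 mm from the hinge line. Free at both ends and from above: pinched across its ends it turns between the fingers as the guard swings
- spray_cap (a joint): travel of the can's white spray cap, m: 0 = up, 0.005 = fully down; a spring pushes it back, 3.5 N to start and 7 N fully down. It is not to be pressed while the guard is open.
- cap_top (a point): middle of the top of the spray cap (22 mm across), 114 mm above the bench when up; moves with the cap. Pressed straight down.
- tee: nickel coaxial T-connector lying flat, 34 x 34 x 14 mm (may be absent). Origin: under its middle. The bar (14 mm thick) lies along its y at x = -10 mm, the stem points to its x. Gripped along its x over the back of the bar and the end of the stem (about 41 mm with the couplings), or along its y over the bar's ends (about 48 mm)
- clip: crocodile clip in a rubber boot, 14 x 62 x 14 mm, long along its y (may be absent). Origin: under its middle. The boot (14 mm thick, from y = -5 to 31 mm) is gripped across its x, the thin metal jaws point to -y.
- knob: spare black instrument knob standing on its base, 28 mm in diameter, 17 mm high (may be absent). Origin: under its middle.
- choke: wound ring choke (copper wire on a dark ring) lying flat, 59 mm across, 16 mm high, 25 mm hole (may be absent). Origin: under its middle. Gripped across the outside (57 mm)
- heat_sink: black finned heat sink, 50 x 75 x 27 mm, long along its y, fins up (may be absent). Origin: under its middle. Gripped along its x over the ends of the fins (50 mm).
- tin: round flux tin, 46 mm in diameter, 22 mm high; bystander, to be left alone.
- vial: screw-cap vial of screws, 29 mm in diameter, 74 mm high, standing; bystander, to be left alone.
- relay: plug-in relay in a grey case with a dark foot, 36 x 28 x 54 mm, standing; bystander, to be left alone.

How it is judged (in metres and radians):
On the way, in this order (a step that is already met when the one before it is completed fails the run):
1. every part that was on the bench lies in the basket and the guard is shut on it (x of tee in the frame of station between -0.064 and 0.064 m and y of tee in the frame of station between -0.062 and 0.062 m and z of each of tee, clip, knob, choke, heat_sink in the frame of station below 0.062 m and x of clip in the frame of station between -0.064 and 0.064 m and y of clip in the frame of station between -0.062 and 0.062 m and x of knob in the frame of station between -0.064 and 0.064 m and y of knob in the frame of station between -0.062 and 0.062 m and x of choke in the frame of station between -0.064 and 0.064 m and y of choke in the frame of station between -0.062 and 0.062 m and x of heat_sink in the frame of station between -0.064 and 0.064 m and y of heat_sink in the frame of station between -0.062 and 0.062 m and value of joint guard below 0.06 rad), for 0.2 s.
2. with the parts in the basket and the guard shut, the spray cap is held fully down (all of step 1 and value of joint spray_cap above 0.0042 m), for 0.4 s.
At the end, for the whole second after the job is handed in: every part present lies at rest inside the basket (its origin within the walls and below the rim), the guard is shut (within 0.06 rad) and the spray cap is up again (within 1 mm) (all of step 1 and value of joint spray_cap below 0.001 m and linear speed of each of tee, clip, knob, choke, heat_sink below 0.03 m/s); the robot touches nothing.
It fails at once if the spray cap is pressed (over 2.5 mm) while the guard is open (over 0.15 rad) (value of joint spray_cap above 0.0025 m and value of joint guard above 0.15 rad).
It fails at once if the flux tin, the vial or the relay is moved by more than 3 cm (distance of any of tin, vial, relay from where it was at the start of the episode above 0.03 m).
Of tee, clip, knob, choke, heat_sink only 4 to 5 are there at a start; the rules pass over those that are not, and their reading is None.
At some moment in a run one of knob, tee may be knocked a few centimetres aside while the robot is not near it.
Once in a run the grip may slacken for a moment while it holds something.
It also fails if it takes over 184 s, if anything falls off the work surface, if the arm or the gripper's body presses on something with over 40 N, if the wrist force passes 120 N, or if a joint passes its speed limit or range.

## Working session

There is one attempt and no reset: what is moved stays moved. The work goes in short steps, Python scripts to look and compute and a tool call to move; the robot and the scene stay as the last step left them, time stands still between calls to the robot, and variables do not carry over. Pictures are saved under pics/ and viewed, at most 14 in all, crops included, and the job is handed in when it is done.

```bash
ls; mkdir -p pics; python3 - <<'E'
from cell import ctrl
import cv2
print(ctrl.read_state())
for n in("top","side"):
    cv2.imwrite(f"pics/{n}0.png",ctrl.get_image(n)); print(n,ctrl.calibration(n))
E
```

```text
cell.py
pics
{'clock': 0.0, 'qpos': array([-1.33079291,  0.62930825,  0.0384574 ,  1.51837072, -0.02705015,
        0.99629547, -0.02001754]), 'qd': array([ 6.13536959e-04,  1.71025492e-03,  5.88747497e-04, -6.29123429e-04,
        5.81553075e-05, -1.92844041e-03,  1.06211474e-04]), 'tau': array([ 5.69843687e-04, -5.63416278e+01,  1.22662123e+00, -1.93442041e+01,
        1.11153806e-02,  1.06804314e-02, -1.80678632e-05]), 'eef_pos': array([195.46818851, 619.26083919, 230.41303102]), 'tool_rot': array([-3.13972871e+00, -1.02322889e-05,  2.83573184e+00]), 'force': array([-0.30691044,  0.17972397, -0.40789058]), 'torque': array([-0.00132281,  0.04290198, -0.05908284]), 'gripper_force': 0.0, 'width': 85.36998871104898}
top {'fx': 463.8548083778275, 'fy': 463.8548083778275, 'cx': 271.26832203796425, 'cy': 216.36354334932676, 'rvec': array([ 2.20965767, -2.15100997,  0.04664226]), 'tvec': array([ 371.87915802,  578.170728  , 1023.66008945])}
side {'fx': 502.31586321486157, 'fy': 502.31586321486157, 'cx': 276.33036226983694, 'cy': 209.74821472273135, 'rvec': array([ 2.28641307, -0.35759733,  0.13163741]), 'tvec': array([-406.94508983,  422.14384938,  596.02834757])}
```

View pics/top0.png

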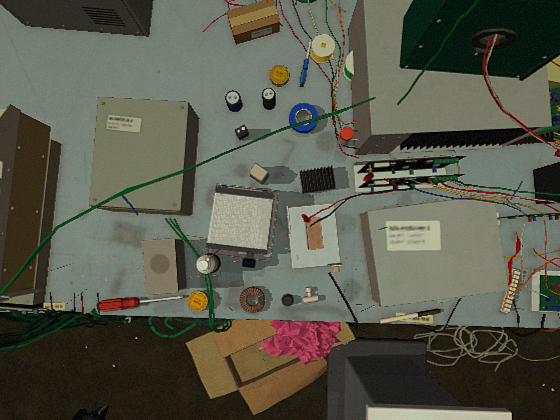

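View pics/side0.png

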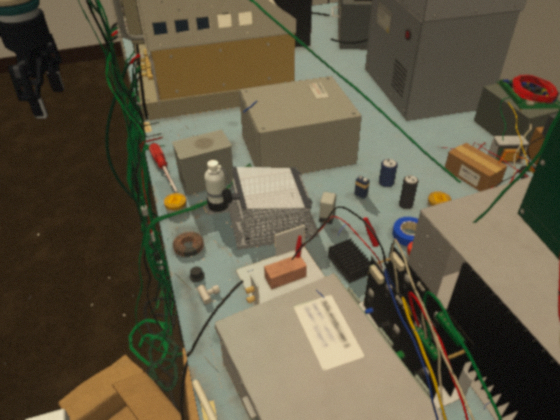

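```bash
cat > h.py <<'E'
from cell import ctrl
import numpy as np, cv2
from scipy.spatial.transform import Rotation as R
C={n:ctrl.calibration(n) for n in("top","side")}
def K(c): return np.array([[c["fx"],0,c["cx"]],[0,c["fy"],c["cy"]],[0,0,1.]])
def proj(n,P):
    c=C[n]; return cv2.projectPoints(np.float64(P).reshape(-1,1,3),c["rvec"],c["tvec"],K(c),None)[0].reshape(-1,2)
def onz(n,uv,z):
    c=C[n]; Rm=cv2.Rodrigues(c["rvec"])[0]; o=-Rm.T@c["tvec"]
    uv=np.atleast_2d(uv); d=(np.c_[uv,np.ones(len(uv))]@np.linalg.inv(K(c)).T)@Rm
    return o+d*((z-o[2])/d[:,2])[:,None]
def tri(a,b):
    M=[np.c_[cv2.Rodrigues(C[n]["rvec"])[0],C[n]["tvec"]] for n in("top","side")]
    X=cv2.triangulatePoints(K(C["top"])@M[0],K(C["side"])@M[1],np.float64(a).reshape(-1,2).T,np.float64(b).reshape(-1,2).T)
    return (X[:3]/X[3]).T
def shot(n,name):
    im=ctrl.get_image(n); cv2.imwrite(f"pics/{name}.png",im); return im
def go(target,yaw=None):
    "shift in tool axes from the measured pose to target, tool down"
    s=ctrl.read_state(); Rm=R.from_euler("xyz",s["tool_rot"])
    d=Rm.inv().apply(np.array(target)-s["eef_pos"])
    print("d tool",d.round(1), "yaw now",s["tool_rot"].round(3))
    if yaw is not None:
        print("rotvec",(Rm.inv()*R.from_euler("xyz",[np.pi,0,yaw])).as_rotvec().round(3))
E
```

```bash
python3 - <<'E'
import cv2
from h import *
a=cv2.imread("pics/top0.png")[140:320,180:380]; b=cv2.imread("pics/side0.png")[130:320,140:400]
cv2.imwrite("pics/c1.png",cv2.resize(a,None,fx=3.3,fy=3.3,interpolation=2)[:600,:800]); cv2.imwrite("pics/c2.png",cv2.resize(b,None,fx=3.05,fy=3.05,interpolation=2))
print(onz("top",[(207,263),(248,262),(252,299),(288,299),(310,295),(317,179),(260,172),(198,301),(310,218)],0).round())
print(onz("side",[(188,243),(197,273),(207,293),(350,260),(327,207),(175,201),(298,247)],0).round())
print(proj("top",[[0,0,0]]))
E
```

```text
[[458. 532.   0.]
 [463. 438.   0.]
 [380. 426.   0.]
 [382. 345.   0.]
 [393. 295.   0.]
 [658. 285.   0.]
 [671. 417.   0.]
 [372. 549.   0.]
 [568. 299.   0.]]
[[380. 431.   0.]
 [383. 350.   0.]
 [391. 299.   0.]
 [662. 292.   0.]
 [675. 443.   0.]
 [375. 564.   0.]
 [580. 354.   0.]]
[[439.77927344 478.35214192]]
```

View pics/c1.png

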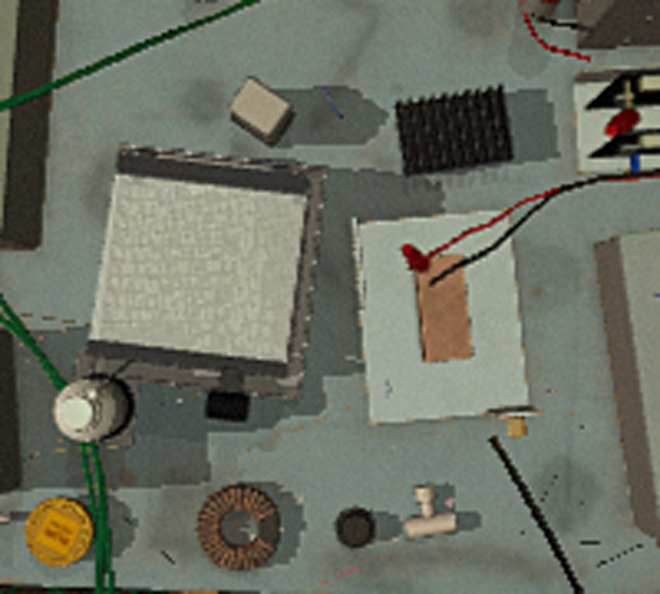

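View pics/c2.png

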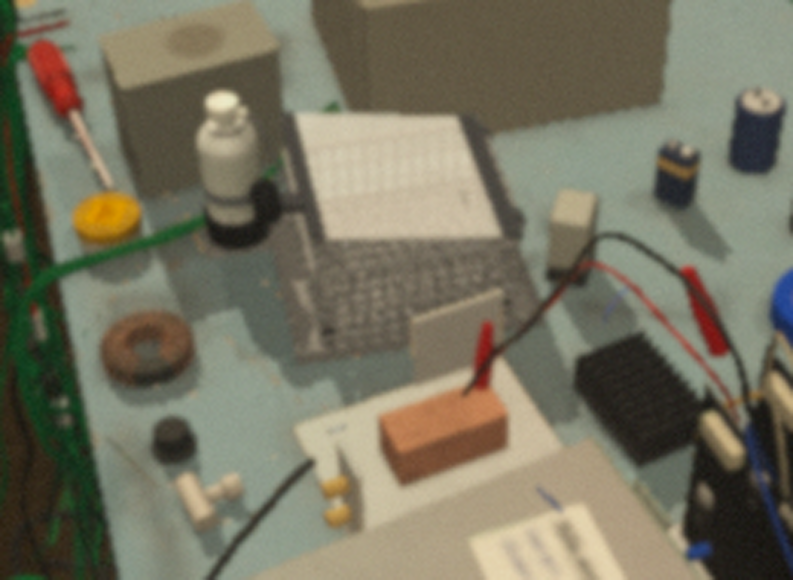

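```bash
python3 - <<'E'
from h import *
t=lambda *p: np.array(p)/3.3+[180,140]
s=lambda *p: np.array(p)/3.05+[140,130]
T=t((75,410),(228,404),(622,122),(415,258),(120,145),(327,168),(300,392),(80,375),(262,95))
S=s((222,101),(265,200),(705,310),(486,355),(460,115),(522,235),(320,242),(285,115),(573,205))
X=tri(T,S); print(np.c_[X.round(), (proj("top",X)-T).round(1)])
# parts
T=t((240,528),(355,526),(430,515),(455,128)); S=s((147,345),(173,437),(205,495),(640,385))
print(tri(T,S).round())
E
```

```text
[[ 4.60e+02  5.24e+02  1.09e+02  0.00e+00 -1.00e-01]
 [ 4.66e+02  4.29e+02  1.01e+02 -0.00e+00  1.00e-01]
 [ 6.40e+02  1.98e+02  1.70e+02  1.00e-01 -2.00e-01]
 [ 5.66e+02  3.11e+02  5.00e+01  2.00e-01 -7.00e-01]
 [ 6.25e+02  5.09e+02  6.90e+01 -1.10e+00  3.50e+00]
 [ 6.15e+02  3.72e+02  7.80e+01 -6.00e-01  1.90e+00]
 [ 4.82e+02  3.82e+02  1.01e+02  9.00e-01 -3.40e+00]
 [ 4.92e+02  5.22e+02  9.10e+01  1.10e+00 -4.70e+00]
 [ 6.67e+02  4.17e+02  5.20e+01 -5.00e-01  1.50e+00]]
[[379. 424.   7.]
 [382. 346.   5.]
 [391. 295.   7.]
 [656. 284.  20.]]
```

```bash
cat >> h.py <<'E'
def stw(p,P):
    p=np.atleast_2d(p).astype(float); c,s=np.cos(P[2]),np.sin(P[2])
    return np.c_[P[0]+c*p[:,0]-s*p[:,1],P[1]+s*p[:,0]+c*p[:,1],p[:,2]]
def grip(a): return [68-158*np.cos(a)+3*np.sin(a),-30,69+158*np.sin(a)+3*np.cos(a)]
E
python3 - <<'E'
from h import *
from scipy.optimize import least_squares
t=lambda *p: np.array(p)/3.3+[180,140]
s=lambda *p: np.array(p)/3.05+[140,130]
def f(v):
    m=stw([(-101,62,114),grip(v[3]),(66,64,66),(66,-64,66),(-66,-64,66)],v)
    rt=proj("top",m)-t((75,410),(228,404),(120,145),(327,168),(300,392))
    rs=proj("side",m[:2])-s((222,101),(265,200))
    return np.r_[rt.ravel(),rs.ravel()]
r=least_squares(f,[560,445,0,.2],loss="soft_l1"); print(r.x,f(r.x).round(1))
v=r.x
for a in(0,v[3],1.2,1.9): print(a,stw(grip(a),v).round())
print(stw((-101,62,114),v).round(),stw((0,0,10),v).round())
for n in("top","side"):
    im=cv2.imread(f"pics/{n}0.png")
    m=stw([(x,y,z) for z in(10,66) for x,y in((62,60),(62,-60),(-62,-60),(-62,60))],v)
    for p in proj(n,m): cv2.circle(im,tuple(p.round().astype(int)),1,(0,0,255),-1)
    for p in proj(n,stw([(-101,62,114),grip(v[3])],v)): cv2.circle(im,tuple(p.round().astype(int)),1,(0,255,0),-1)
    cv2.imwrite(f"pics/f_{n}.png",im)
a=cv2.resize(cv2.imread("pics/f_top.png")[170:290,180:290],None,fx=3.6,fy=3.6); b=cv2.resize(cv2.imread("pics/f_side.png")[140:260,190:300],None,fx=3.6,fy=3.6)
cv2.imwrite("pics/f.png",np.hstack([a,b]))
E
```

```text
[ 5.55169788e+02  4.48043783e+02 -1.03867092e-01  1.92751791e-01] [ 1.3 -0.3  0.8  0.2  1.1  2.4 -3.1  3.  -2.9 -4.2  0.5 -1.1  0.1 -0. ]
0 [[463. 428.  72.]]
0.19275179137726556 [[466. 427. 102.]]
1.2 [[566. 417. 217.]]
1.9 [[673. 406. 218.]]
[[461. 520. 114.]] [[555. 448.  10.]]
```

View pics/f.png

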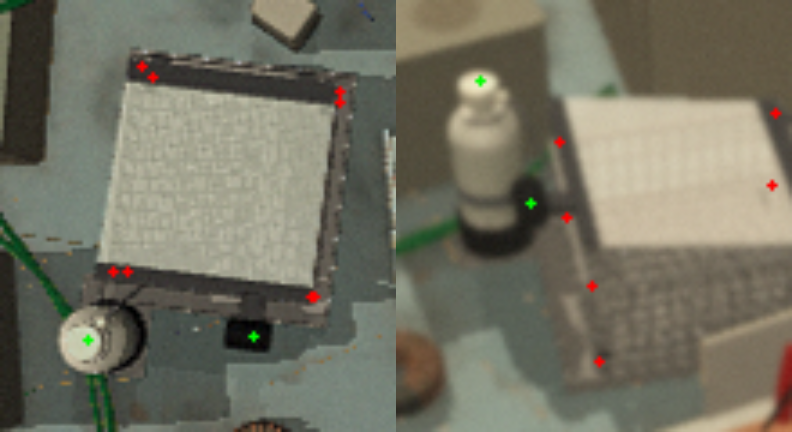

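```bash
python3 - <<'E'
from h import *
from scipy.optimize import least_squares
F=lambda *p: np.array(p)/3.6+[180,170]
t=lambda *p: np.array(p)/3.3+[180,140]
s=lambda *p: np.array(p)/3.05+[140,130]
def gd(r,y,a): return (68-r*np.cos(a),y,69+r*np.sin(a))
def f(v):
    a=v[3]
    m=stw([(-101,62,114),grip(a),gd(v[4],63,a),gd(v[5],63,a),gd(v[4],-63,a),gd(v[5],-63,a)],v)
    rt=proj("top",m)-F((86,340),(248,336),(127,83),(97,262),(335,105),(313,290))
    rs=proj("side",m[:2])-s((222,101),(265,200))
    return np.r_[rt.ravel(),rs.ravel()]
r=least_squares(f,[560,445,0,.2,10,120],loss="soft_l1"); print(r.x,f(r.x).round(1))
v=r.x
for a in(0,v[3],1.2,1.9): print(a,stw(grip(a),v).round())
print(stw((-101,62,114),v).round(),stw((0,0,10),v).round())
# relay, tin bases; heat sink corners top z=27
print(onz("top",t((398,102),(507,90),(512,158),(405,174)),27).round())
print(onz("top",t((412,532),(455,522),(424,490)),8).round())
E
```

```text
[ 5.54809390e+02  4.50469103e+02 -9.01926618e-02  1.86040942e-01
  1.59168132e+01  1.27174015e+02] [-0.4  0.1  0.5 -0.6 -0.1 -0.3  0.4  0.4  0.2  0.3  0.  -0.3 -0.3 -1.3
 -0.1  0. ]
0 [[462. 429.  72.]]
0.1860409422165703 [[466. 428. 101.]]
1.2 [[566. 419. 217.]]
1.9 [[674. 410. 218.]]
[[460. 521. 114.]] [[555. 450.  10.]]
[[672. 324.  27.]
 [682. 250.  27.]
 [635. 246.  27.]
 [623. 318.  27.]]
[[379. 307.   8.]
 [387. 277.   8.]
 [408. 299.   8.]]
```

```bash
cat >> h.py <<'E'
SP=(554.8,450.5,-0.0902)
def S(x,y,z): return stw((x,y,z),SP)[0]
E
python3 - <<'E'
from h import *
g=S(*grip(.186)); print(g)
go(g+[0,0,80],np.pi-.09)
E
```

```text
[465.73020916 428.43349916 101.16709711]
d tool [-315.2 -100.6   49.5] yaw now [-3.14  -0.     2.836]
rotvec [-0.002 -0.    -0.216]
```

The manual's scale: shifts go in shares of 50 mm and turns go in units of 0.25 rad. Converting my numbers, -39.4 mm is -0.788, -12.6 mm is -0.252, -0.108 rad is -0.432.

Request:
advance --steps '{"plan":[[-0.788, -0.252, 0.124, 0, 0, 0, 60], [-0.788, -0.252, 0.124, 0, 0, 0, 60], [-0.788, -0.252, 0.124, 0, 0, 0, 60], [-0.788, -0.252, 0.124, 0, 0, 0, 60], [-0.788, -0.252, 0.124, 0, 0, 0, 60], [-0.788, -0.252, 0.124, 0, 0, 0, 60], [-0.788, -0.252, 0.124, 0, 0, 0, 60], [-0.788, -0.252, 0.124, 0, 0, 0, 60], [0, 0, 0, 0, 0, -0.432, 60], [0, 0, 0, 0, 0, -0.432, 60], [0, 0, 0, 0, 0, 0, 60], [0, 0, 0, 0, 0, 0, 60]]}'

```text
clock: 1.3
eef_pos: [465.6, 428.8, 181.4]
tool_rot: [-3.141, -0.001, 3.05]
force: [1.3, 1.1, 0.5]
width: 59.9
gripper_force: 0.0
```

```bash
python3 - <<'E'
from h import *
go(S(*grip(.186))+[0,0,-13],np.pi-.09)
a=shot("top","t1")[160:300,170:310]; b=shot("side","s1")[130:270,170:310]
cv2.imwrite("pics/m1.png",cv2.resize(np.hstack([a,b]),None,fx=2.8,fy=2.8))
E
```

```text
d tool [-0.2 -0.3 93.2] yaw now [-3.141e+00 -1.000e-03  3.050e+00]
rotvec [-0.    -0.001 -0.002]
```

Scaled: 31 mm is 0.62.

Request:
advance --steps '{"plan":[[0, 0, 0.62, 0, 0, 0, 60], [0, 0, 0.62, 0, 0, 0, 60], [0, 0, 0.62, 0, 0, 0, 60], [0, 0, 0, 0, 0, 0, 60], [0, 0, 0, 0, 0, 0, 15], [0, 0, 0, 0, 0, 0, 15], [0, 0, 0, 0, 0, 0, 15], [0, 0, 0, 0, 0, 0, 15], [0, 0, 0, 0, 0, 0, 15], [0, 0, 0, 0, 0, 0, 15]]}'

```text
clock: 2.4
eef_pos: [466.6, 429.9, 89.6]
tool_rot: [3.139, 0.002, 3.052]
force: [-0.1, 2.8, 1.4]
width: 24.4
gripper_force: 59.7
```

```bash
python3 - <<'E'
from h import *
a=shot("top","t2")[160:300,170:310]; b=shot("side","s2")[130:270,170:310]
cv2.imwrite("pics/m2.png",cv2.resize(np.hstack([a,b]),None,fx=2.8,fy=2.8))
P=[S(*grip(a)) for a in np.linspace(.186,1.85,15)]
s=ctrl.read_state(); Rm=R.from_euler("xyz",[np.pi,0,s["tool_rot"][2]])
print(Rm.inv().apply(np.diff(P,axis=0)).round(1))
E
```

```text
[[ -4.9  -0.  -18.1]
 [ -7.   -0.  -17.4]
 [ -9.   -0.  -16.5]
 [-10.9  -0.  -15.3]
 [-12.7  -0.  -13.9]
 [-14.2  -0.  -12.3]
 [-15.6  -0.  -10.5]
 [-16.7  -0.   -8.6]
 [-17.6  -0.   -6.5]
 [-18.2  -0.   -4.4]
 [-18.6  -0.   -2.2]
 [-18.8  -0.    0. ]
 [-18.6  -0.    2.2]
 [-18.2  -0.    4.4]]
```

View pics/m2.png

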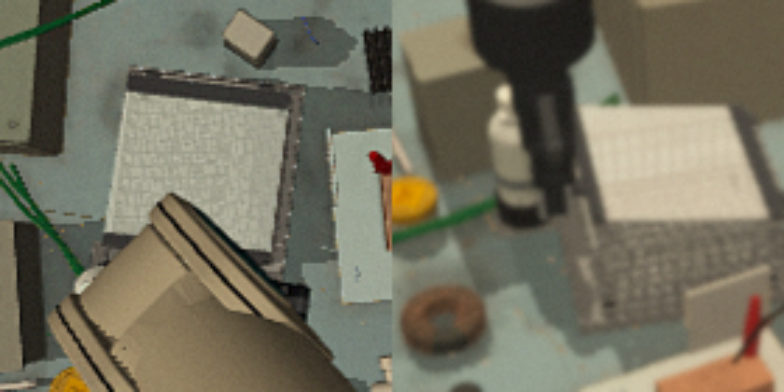

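Request:
advance --steps '{"plan":[[-0.1, 0, -0.36, 0, 0, 0, 15], [-0.14, 0, -0.348, 0, 0, 0, 15], [-0.18, 0, -0.33, 0, 0, 0, 15], [-0.22, 0, -0.306, 0, 0, 0, 15], [-0.254, 0, -0.278, 0, 0, 0, 15], [-0.284, 0, -0.246, 0, 0, 0, 15], [-0.312, 0, -0.21, 0, 0, 0, 15], [-0.334, 0, -0.172, 0, 0, 0, 15]]}'

```text
clock: 3.3
eef_pos: [554.4, 421.8, 199.8]
tool_rot: [-3.142, -0.006, 3.053]
force: [-0.8, 5.1, -7.5]
width: 24.0
gripper_force: 59.2
```

Request:
advance --steps '{"plan":[[-0.352, 0, -0.13, 0, 0, 0, 15], [-0.364, 0, -0.088, 0, 0, 0, 15], [-0.372, 0, -0.044, 0, 0, 0, 15], [-0.376, 0, 0, 0, 0, 0, 15], [-0.372, 0, 0.044, 0, 0, 0, 15], [-0.364, 0, 0.088, 0, 0, 0, 15], [0, 0, 0, 0, 0, 0, 15], [0, 0, 0, 0, 0, 0, 15]]}'

```text
clock: 4.1
eef_pos: [666.5, 411.7, 208.2]
tool_rot: [3.14, 0.0, 3.052]
force: [0.7, 2.2, 3.7]
width: 23.9
gripper_force: 58.5
```

```bash
python3 -c "
from h import *
print(S(*grip(1.85)))"
```

```text
[666.05957632 410.31462494 220.05471133]
```

Scaled: 42 mm is 0.84, -35 mm is -0.7.

Request:
advance --steps '{"plan":[[0, 0, 0, 0, 0, 0, 60], [0, 0, 0, 0, 0, 0, 60], [0, 0, 0, 0, 0, 0, 60], [0, 0, -0.7, 0, 0, 0, 60], [0, 0, -0.7, 0, 0, 0, 85], [0, 0.84, 0, 0, 0, 0, 85], [0, 0.84, 0, 0, 0, 0, 85], [0, 0.84, 0, 0, 0, 0, 85], [0, 0, 0, 0, 0, 0, 85]]}'

```text
clock: 5.0
eef_pos: [674.1, 543.4, 271.5]
tool_rot: [3.141, -0.006, 3.059]
force: [-1.8, -0.3, -2.1]
width: 84.9
gripper_force: 0.0
```

```bash
python3 - <<'E'
from h import *
a=shot("top","t3")[140:320,180:400]; b=shot("side","s3")[130:310,150:370]
cv2.imwrite("pics/m3.png",cv2.resize(np.hstack([a,b]),None,fx=1.8,fy=1.8))
go([653,284.5,150],1.72)
E
```

```text
d tool [   0.9 -253.2  125.2] yaw now [-3.138e+00 -3.000e-03  3.054e+00]
rotvec [-0.005 -0.     1.334]
```

View pics/m3.png

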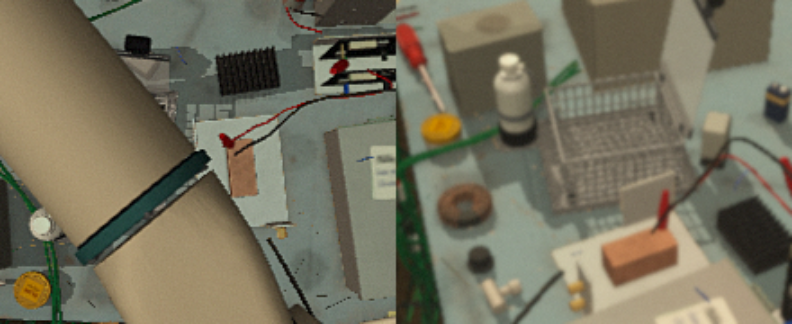

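Request:
advance --steps '{"plan":[[0, -0.844, 0, 0, 0, 0, 85], [0, -0.844, 0, 0, 0, 0, 85], [0, -0.844, 0, 0, 0, 0, 85], [0, -0.844, 0, 0, 0, 0, 85], [0, -0.844, 0, 0, 0, 0, 85], [0, -0.844, 0, 0, 0, 0, 85]]}'

```text
clock: 5.7
eef_pos: [654.1, 279.6, 279.3]
tool_rot: [-3.141, 0.001, 3.049]
force: [1.8, 0.3, 0.2]
width: 84.9
gripper_force: 0.0
```

Request:
advance --steps '{"plan":[[0, 0, 0.24, 0, 0, 0.592, 85], [0, 0, 0.24, 0, 0, 0.592, 85], [0, 0, 0.24, 0, 0, 0.592, 85], [0, 0, 0.24, 0, 0, 0.592, 85], [0, 0, 0.24, 0, 0, 0.592, 85], [0, 0, 0.24, 0, 0, 0.592, 85], [0, 0, 0.24, 0, 0, 0.592, 85], [0, 0, 0.24, 0, 0, 0.592, 85], [0, 0, 0.24, 0, 0, 0.6, 85], [0, 0, 0, 0, 0, 0, 85]]}'

```text
clock: 6.7
eef_pos: [653.4, 281.6, 169.1]
tool_rot: [-3.139, 0.002, 1.715]
force: [0.2, 0.7, -0.2]
width: 85.1
gripper_force: 0.0
```

```bash
python3 - <<'E'
from h import *
b=shot("side","s4")[200:320,280:440]
cv2.imwrite("pics/m4.png",cv2.resize(b,None,fx=3.5,fy=3.5))
go([653,284.5,5],1.72)
E
```

```text
d tool [  2.7  -0.6 165.1] yaw now [-3.140e+00  1.000e-03  1.719e+00]
rotvec [-0.001  0.001 -0.001]
```

View pics/m4.png

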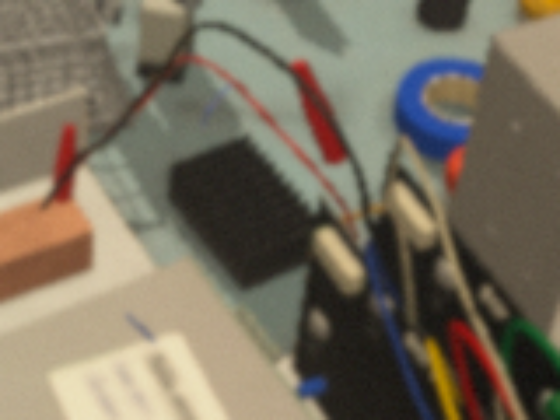

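Request:
advance --steps '{"plan":[[0.02, 0, 0.8, 0, 0, 0, 85], [0.02, 0, 0.8, 0, 0, 0, 85], [0.02, 0, 0.6, 0, 0, 0, 85], [0, 0, 0.5, 0, 0, 0, 85], [0, 0, 0.3, 0, 0, 0, 85], [0, 0, 0.2, 0, 0, 0, 85], [0, 0, 0.1, 0, 0, 0, 85], [0, 0, 0, 0, 0, 0, 85]]}'

```text
clock: 7.55
eef_pos: [654.8, 287.0, 5.2]
tool_rot: [3.141, -0.0, 1.718]
force: [-0.4, 0.7, 0.4]
width: 85.1
gripper_force: 0.0
```

Request:
advance --steps '{"plan":[[0, 0, 0, 0, 0, 0, 35], [0, 0, 0, 0, 0, 0, 35], [0, 0, 0, 0, 0, 0, 35], [0, 0, 0, 0, 0, 0, 35], [0, 0, 0, 0, 0, 0, 35]]}'

```text
clock: 8.05
eef_pos: [655.6, 287.5, 6.4]
tool_rot: [3.139, -0.001, 1.718]
force: [-0.6, 0.1, 5.6]
width: 48.1
gripper_force: 62.3
```

Scaled: -45 mm is -0.9, -30 mm is -0.6, 0.119 rad is 0.476.

Request:
advance --steps '{"plan":[[0, 0, -0.6, 0, 0, 0, 35], [0, 0, -0.9, 0, 0, 0, 35], [0, 0, -0.9, 0, 0, 0, 35], [0, 0, -0.48, 0, 0, 0.476, 35], [0, 0, 0, 0, 0, 0.476, 35], [0, 0, 0, 0, 0, 0, 35]]}'

```text
clock: 8.65
eef_pos: [654.5, 287.4, 149.7]
tool_rot: [3.14, -0.0, 1.48]
force: [-1.1, 0.1, -1.8]
width: 48.4
gripper_force: 62.6
```

```bash
python3 - <<'E'
from h import *
print(S(20,0,0)); go(S(20,0,150),1.4806)
E
```

```text
[574.71869475 448.69844524   0.        ]
d tool [153.4 -94.1  -0.3] yaw now [ 3.14 -0.    1.48]
rotvec [ 0.001 -0.    -0.001]
```

Scaled: 38.3 mm is 0.766, -31.4 mm is -0.628.

Request:
advance --steps '{"plan":[[0, -0.628, 0, 0, 0, 0, 35], [0, -0.628, 0, 0, 0, 0, 35], [0, -0.628, 0, 0, 0, 0, 35], [0.766, 0, 0, 0, 0, 0, 35], [0.766, 0, 0, 0, 0, 0, 35], [0.766, 0, 0, 0, 0, 0, 35], [0.766, 0, 0, 0, 0, 0, 35], [0, 0, 0, 0, 0, 0, 35], [0, 0, 0, 0, 0, 0, 35]]}'

```text
clock: 9.55
eef_pos: [573.1, 448.8, 146.8]
tool_rot: [-3.139, 0.002, 1.484]
force: [-0.2, -0.8, -2.0]
width: 48.2
gripper_force: 62.7
```

```bash
python3 - <<'E'
from h import *
go(S(20,0,20),1.4806)
b=shot("side","s5")[100:300,150:380]
cv2.imwrite("pics/m5.png",cv2.resize(b,None,fx=2.6,fy=2.6))
E
```

```text
d tool [  0.3   1.9 126.8] yaw now [-3.139e+00  2.000e-03  1.484e+00]
rotvec [-0.002  0.002  0.004]
```

View pics/m5.png

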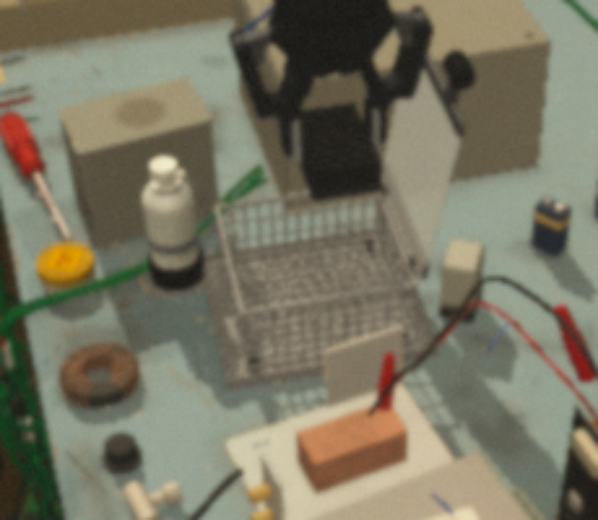

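Request:
advance --steps '{"plan":[[0, -0.1, 0.6, 0, 0, 0, 35], [0, 0, 0.6, 0, 0, 0, 35], [0, 0, 0.6, 0, 0, 0, 35], [0, 0, 0.4, 0, 0, 0, 35], [0, 0, 0.2, 0, 0, 0, 35], [0, 0, 0.1, 0, 0, 0, 35], [0, 0, 0, 0, 0, 0, 35]]}'

```text
clock: 10.3
eef_pos: [567.7, 447.9, 23.2]
tool_rot: [-3.138, 0.001, 1.48]
force: [-5.0, 1.1, -2.8]
width: 48.0
gripper_force: 64.4
```

Request:
advance --steps '{"plan":[[0, 0, 0, 0, 0, 0, 60], [0, 0, 0, 0, 0, 0, 60], [0, 0, 0, 0, 0, 0, 60], [0, 0, -0.6, 0, 0, 0, 60], [0, 0, -0.9, 0, 0, 0, 60], [0, 0, -0.9, 0, 0, 0, 60], [0, 0, -0.6, 0, 0, 0, 60], [0, 0, 0, 0, 0, 0, 60]]}'

```text
clock: 11.1
eef_pos: [574.6, 449.8, 182.0]
tool_rot: [3.13, -0.009, 1.479]
force: [0.7, 0.4, 0.8]
width: 59.8
gripper_force: 0.0
```

```bash
python3 - <<'E'
from h import *
b=shot("side","s6")[100:300,150:380]
cv2.imwrite("pics/m6.png",cv2.resize(b,None,fx=2.6,fy=2.6))
go([379,425,150],1.8)
E
```

```text
d tool [ -41.8 -191.1   27.1] yaw now [ 3.134 -0.005  1.479]
rotvec [ 0.008 -0.004 -0.321]
```

View pics/m6.png

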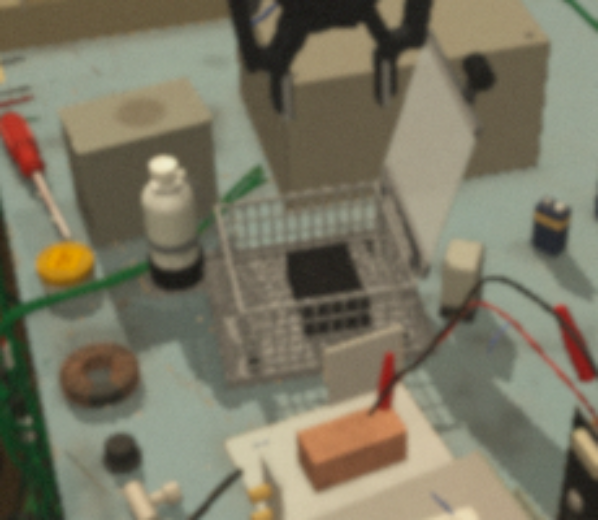

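Request:
advance --steps '{"plan":[[-0.168, -0.764, 0, 0, 0, 0, 85], [-0.168, -0.764, 0, 0, 0, 0, 85], [-0.168, -0.764, 0, 0, 0, 0, 85], [-0.168, -0.764, 0, 0, 0, 0, 85], [-0.168, -0.764, 0, 0, 0, 0, 85], [0, 0, 0, 0, 0, 0, 85]]}'

```text
clock: 11.75
eef_pos: [369.1, 423.4, 172.9]
tool_rot: [-3.135, 0.003, 1.485]
force: [0.7, 0.6, 0.1]
width: 84.7
gripper_force: 0.0
```

Request:
advance --steps '{"plan":[[0, 0, 0, 0, 0, -0.6, 85], [0, 0, 0, 0, 0, -0.6, 85], [0, 0, 0, 0, 0, -0.6, 85], [0, 0, 0, 0, 0, -0.6, 85], [0, 0, 0, 0, 0, -0.6, 85], [0, 0, 0, 0, 0, -0.6, 85], [0, 0, 0, 0, 0, -0.6, 85], [0, 0, 0, 0, 0, -0.6, 85], [0, 0, 0, 0, 0, -0.6, 85], [0, 0, 0, 0, 0, -0.6, 85], [0, 0, 0, 0, 0, -0.28, 85], [0, 0, 0, 0, 0, 0, 85]]}'

```text
clock: 12.95
eef_pos: [376.7, 423.6, 173.4]
tool_rot: [3.142, 0.0, 3.049]
force: [-0.4, 0.0, 0.4]
width: 85.0
gripper_force: 0.0
```

```bash
python3 - <<'E'
from h import *
b=shot("side","s7")[180:320,150:330]
cv2.imwrite("pics/m7.png",cv2.resize(b,None,fx=3.5,fy=3.5))
go([379,425,3],3.05)
E
```

```text
d tool [ -2.3   1.6 170.4] yaw now [-3.142  0.     3.047]
rotvec [-0.     0.    -0.003]
```

View pics/m7.png

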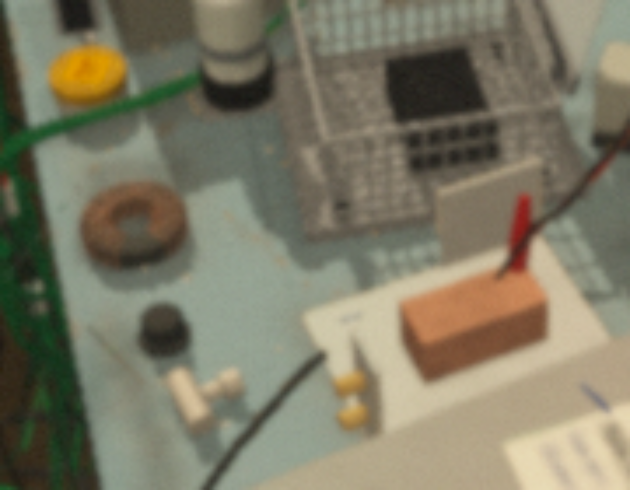

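Scaled: 5 mm is 0.1, 40 mm is 0.8.

Request:
advance --steps '{"plan":[[-0.046, 0.032, 0.8, 0, 0, 0, 85], [0, 0, 0.8, 0, 0, 0, 85], [0, 0, 0.7, 0, 0, 0, 85], [0, 0, 0.5, 0, 0, 0, 85], [0, 0, 0.3, 0, 0, 0, 85], [0, 0, 0.2, 0, 0, 0, 85], [0, 0, 0.1, 0, 0, 0, 85], [0, 0, 0, 0, 0, 0, 85]]}'

```text
clock: 13.8
eef_pos: [378.2, 425.8, 3.9]
tool_rot: [3.141, 0.0, 3.049]
force: [0.0, -1.1, 0.6]
width: 85.4
gripper_force: 0.0
```

Request:
advance --steps '{"plan":[[0, 0, 0, 0, 0, 0, 40], [0, 0, 0, 0, 0, 0, 40], [0, 0, 0, 0, 0, 0, 40], [0, 0, 0, 0, 0, 0, 40], [0, 0, 0, 0, 0, 0, 40], [0, 0, -0.6, 0, 0, 0, 40], [0, 0, -0.8, 0, 0, 0, 40], [0, 0, -0.8, 0, 0, 0, 40], [0, 0, -0.74, 0, 0, 0, 40], [0, 0, 0, 0, 0, 0, 40]]}'

```text
clock: 14.8
eef_pos: [380.4, 428.4, 156.3]
tool_rot: [3.133, 0.006, 3.049]
force: [0.4, 1.8, -1.4]
width: 51.3
gripper_force: 62.9
```

```bash
python3 - <<'E'
from h import *
go(S(10,0,150),3.0514)
E
```

```text
d tool [-181.6   38.     7.8] yaw now [3.133 0.006 3.049]
rotvec [ 0.009  0.006 -0.002]
```

```bash
python3 - <<'E'
from h import *
b=shot("side","s8")[60:320,120:330]
cv2.imwrite("pics/m8.png",cv2.resize(b,None,fx=2.3,fy=2.3,interpolation=2))
E
```

```text
(no output)
```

View pics/m8.png

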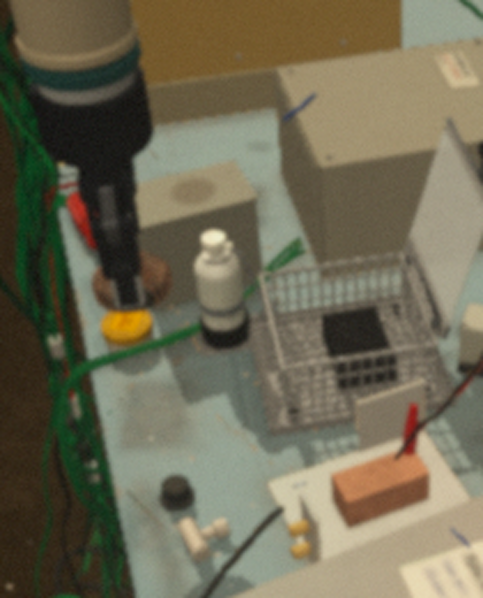

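Request:
advance --steps '{"plan":[[-0.726, 0.152, 0, 0, 0, 0, 40], [-0.726, 0.152, 0, 0, 0, 0, 40], [-0.726, 0.152, 0, 0, 0, 0, 40], [-0.726, 0.152, 0, 0, 0, 0, 40], [-0.726, 0.152, 0, 0, 0, 0, 40], [0, 0, 0, 0, 0, 0, 40], [0, 0, 0, 0, 0, 0, 40]]}'

```text
clock: 15.55
eef_pos: [561.8, 445.4, 148.3]
tool_rot: [-3.139, -0.003, 3.048]
force: [-0.0, 0.0, -0.6]
width: 51.4
gripper_force: 62.9
```

```bash
python3 - <<'E'
from h import *
print(ctrl.read_state()["width"]);go(S(10,0,45),3.0514)
E
```

```text
51.43017409104687
d tool [ -2.9   4.8 103.2] yaw now [-3.139e+00 -3.000e-03  3.048e+00]
rotvec [-0.003 -0.003 -0.003]
```

Request:
advance --steps '{"plan":[[-0.058, 0.096, 0.6, 0, 0, 0, 40], [0, 0, 0.6, 0, 0, 0, 40], [0, 0, 0.5, 0, 0, 0, 40], [0, 0, 0.26, 0, 0, 0, 40], [0, 0, 0.1, 0, 0, 0, 40], [0, 0, 0, 0, 0, 0, 40], [0, 0, 0, 0, 0, 0, 40]]}'

```text
clock: 16.25
eef_pos: [566.0, 452.0, 49.1]
tool_rot: [3.14, 0.001, 3.05]
force: [0.1, 0.0, -0.7]
width: 51.2
gripper_force: 62.9
```

Request:
advance --steps '{"plan":[[0, 0, 0, 0, 0, 0, 66], [0, 0, 0, 0, 0, 0, 66], [0, 0, 0, 0, 0, 0, 66], [0, 0, 0, 0, 0, 0, 66], [0, 0, -0.7, 0, 0, 0, 66], [0, 0, -0.8, 0, 0, 0, 66], [0, 0, -0.8, 0, 0, 0, 66], [0, 0, -0.3, 0, 0, 0, 66], [0, 0, 0, 0, 0, 0, 60]]}'

```text
clock: 17.15
eef_pos: [567.0, 452.5, 181.0]
tool_rot: [3.137, 0.004, 3.05]
force: [-0.1, -0.2, 0.6]
width: 59.9
gripper_force: 0.0
```

```bash
python3 - <<'E'
from h import *
go([382,346,150],3.05)
print(ctrl.read_state()["width"])
im=shot("top","t9"); shot("side","s9")
E
```

```text
d tool [ 174.6 -123.2   29.7] yaw now [3.137 0.004 3.05 ]
rotvec [ 0.004  0.004 -0.   ]
59.913074199806665
```

```bash
cat >> h.py <<'E'
def moved(f,box,ref="pics/side0.png",n="side"):
    a=cv2.imread(ref).astype(int); b=f.astype(int) if not isinstance(f,str) else cv2.imread(f).astype(int)
    x0,y0,x1,y1=box; return np.abs(a-b)[y0:y1,x0:x1].mean().round(1)
E
python3 - <<'E'
from h import *
for k,bx in dict(knob=(187,264,207,284),tee=(196,283,222,306),bg=(210,240,230,262)).items(): print(k,moved("pics/s9.png",bx),moved("pics/s7.png",bx))
# knob dark centroid side, base
im=cv2.imread("pics/s9.png"); g=im[255:290,180:215].max(2); m=(g<75).astype(np.uint8)
n,l,st,c=cv2.connectedComponentsWithStats(m); print([(s[4],(s[:4]+[180,255,0,0]).tolist(),(q+[180,255]).round(1)) for s,q in zip(st[1:],c[1:]) if s[4]>15])
print(proj("side",[[382,346,0],[382,346,8.5],[382,346,17]]).round(1))
im=cv2.imread("pics/top0.png"); g=im[285:312,272:302].max(2); m=(g<60).astype(np.uint8)
n,l,st,c=cv2.connectedComponentsWithStats(m); print([(s[4],(s[:4]+[272,285,0,0]).tolist(),(q+[272,285]).round(1)) for s,q in zip(st[1:],c[1:]) if s[4]>15])
print(onz("top",[(288,299.4)],12).round(1))
E
```

```text
knob 3.2 3.8
tee 3.3 4.4
bg 4.2 6.6
[(np.int32(150), [190, 268, 14, 14], array([196.5, 275. ]))]
[[197.1 274.8]
 [196.5 271.7]
 [196.  268.6]]
[(np.int32(118), [282, 294, 12, 12], array([287.6, 299.4]))]
[[382.7 344.8  12. ]]
```

Request:
advance --steps '{"plan":[[0.7, -0.496, 0, 0, 0, 0, 50], [0.7, -0.496, 0, 0, 0, 0, 50], [0.7, -0.496, 0, 0, 0, 0, 50], [0.7, -0.496, 0, 0, 0, 0, 50], [0.7, -0.496, 0, 0, 0, 0, 50], [0, 0, 0, 0, 0, 0.6, 50], [0, 0, 0, 0, 0, 0.6, 50], [0, 0, 0, 0, 0, 0.6, 50], [0, 0, 0, 0, 0, 0.6, 50], [0, 0, 0, 0, 0, 0.6, 50], [0, 0, 0, 0, 0, 0.6, 50], [0, 0, 0, 0, 0, 0.6, 50]]}'

```text
clock: 18.45
eef_pos: [378.7, 342.6, 175.7]
tool_rot: [-3.138, 0.002, 1.993]
force: [0.2, -1.1, -0.2]
width: 49.9
gripper_force: 0.0
```

Request:
advance --steps '{"plan":[[0, 0, 0.4, 0, 0, 0, 50], [0, 0, 0, 0, 0, 0, 50], [0, 0, 0, 0, 0, 0, 50]]}'

```text
clock: 18.75
eef_pos: [378.9, 342.9, 156.4]
tool_rot: [-3.138, 0.002, 2.0]
force: [0.8, 0.1, 0.1]
width: 49.9
gripper_force: 0.0
```

```bash
python3 - <<'E'
from h import *
im=shot("side","s10"); print(moved(im,(187,264,207,284)),moved(im,(196,283,222,306)))
go([382.5,345,3],2.0)
E
```

```text
5.4 6.5
d tool [  0.4   3.7 154. ] yaw now [-3.14e+00  1.00e-03  2.00e+00]
rotvec [-0.002  0.001 -0.   ]
```

Request:
advance --steps '{"plan":[[0, 0.074, 0.8, 0, 0, 0, 50], [0, 0, 0.8, 0, 0, 0, 50], [0, 0, 0.6, 0, 0, 0, 50], [0, 0, 0.48, 0, 0, 0, 50], [0, 0, 0.24, 0, 0, 0, 50], [0, 0, 0.12, 0, 0, 0, 50], [0, 0, 0.04, 0, 0, 0, 50], [0, 0, 0, 0, 0, 0, 50]]}'

```text
clock: 19.6
eef_pos: [383.8, 345.8, 4.5]
tool_rot: [3.14, -0.0, 2.0]
force: [0.2, 0.3, -0.7]
width: 49.8
gripper_force: 0.0
```

Request:
advance --steps '{"plan":[[0, 0, 0, 0, 0, 0, 15], [0, 0, 0, 0, 0, 0, 15], [0, 0, 0, 0, 0, 0, 15], [0, 0, 0, 0, 0, 0, 15], [0, 0, 0, 0, 0, 0, 15], [0, 0, -0.6, 0, 0, 0, 15], [0, 0, -0.8, 0, 0, 0, 15], [0, 0, -0.8, 0, 0, 0, 15], [0, 0, -0.74, 0, 0, 0, 15], [0, 0, 0, 0, 0, 0, 15]]}'

```text
clock: 20.6
eef_pos: [385.9, 347.7, 155.8]
tool_rot: [3.132, -0.004, 2.0]
force: [0.5, 0.1, 0.0]
width: 25.0
gripper_force: 59.1
```

```bash
python3 - <<'E'
from h import *
go(S(-38,28,150),3.0514)
E
```

```text
d tool [ 66.4 177.2   7.8] yaw now [ 3.132 -0.004  2.   ]
rotvec [ 0.011  0.002 -1.052]
```

Scaled: 35.4 mm is 0.708, 13.3 mm is 0.266, -0.15 rad is -0.6.

Request:
advance --steps '{"plan":[[0.266, 0.708, 0, 0, 0, 0, 15], [0.266, 0.708, 0, 0, 0, 0, 15], [0.266, 0.708, 0, 0, 0, 0, 15], [0.266, 0.708, 0, 0, 0, 0, 15], [0.266, 0.708, 0, 0, 0, 0, 15], [0, 0, 0, 0, 0, -0.6, 15], [0, 0, 0, 0, 0, -0.6, 15], [0, 0, 0, 0, 0, -0.6, 15], [0, 0, 0, 0, 0, -0.6, 15], [0, 0, 0, 0, 0, -0.6, 15], [0, 0, 0, 0, 0, -0.6, 15], [0, 0, 0, 0, 0, -0.6, 15]]}'

```text
clock: 21.8
eef_pos: [516.1, 479.2, 150.2]
tool_rot: [-3.141, -0.001, 3.056]
force: [0.4, -0.5, 0.4]
width: 25.4
gripper_force: 59.2
```

Request:
advance --steps '{"plan":[[0, 0, 0, 0, 0, 0, 15], [0, 0, 0, 0, 0, 0, 15]]}'

```text
clock: 22.0
eef_pos: [516.3, 479.2, 150.3]
tool_rot: [-3.141, -0.001, 3.046]
force: [-0.3, 0.1, -0.3]
width: 25.7
gripper_force: 59.2
```

```bash
python3 - <<'E'
from h import *
print(ctrl.read_state()["width"]);go(S(-38,28,20),3.0514)
E
```

```text
25.65837761727799
d tool [ -3.    2.9 130.3] yaw now [-3.141e+00 -1.000e-03  3.046e+00]
rotvec [-0.    -0.001 -0.005]
```

The manual's scale: shifts go in shares of 50 mm and turns go in units of 0.25 rad. Converting my numbers, 35 mm is 0.7, 15 mm is 0.3.

Request:
advance --steps '{"plan":[[-0.06, -0.1, 0.7, 0, 0, 0, 15], [0, 0, 0.7, 0, 0, 0, 15], [0, 0, 0.5, 0, 0, 0, 15], [0, 0, 0.3, 0, 0, 0, 15], [0, 0, 0.1, 0, 0, 0, 15], [0, 0, 0, 0, 0, 0, 15], [0, 0, 0, 0, 0, 0, 40], [0, 0, 0, 0, 0, 0, 40], [0, 0, 0, 0, 0, 0, 40]]}'

```text
clock: 22.9
eef_pos: [519.7, 474.8, 37.0]
tool_rot: [3.14, 0.001, 3.05]
force: [1.3, 0.5, 0.3]
width: 40.4
gripper_force: 0.0
```

Request:
advance --steps '{"plan":[[0, 0, 0, 0, 0, 0, 40], [0, 0, -0.7, 0, 0, 0, 40], [0, 0, -0.8, 0, 0, 0, 40], [0, 0, -0.8, 0, 0, 0, 60], [0, 0, 0, 0, 0, 0, 60]]}'

```text
clock: 23.4
eef_pos: [522.4, 477.3, 158.0]
tool_rot: [3.132, 0.008, 3.049]
force: [0.2, 0.7, 0.1]
width: 59.8
gripper_force: 0.0
```

```bash
python3 - <<'E'
from h import *
im=shot("side","s11"); im2=shot("top","t11"); print(moved(im,(196,283,222,306)))
b=np.hstack([im2[200:320,190:340],im[150:270,180:330]]); cv2.imwrite("pics/m11.png",cv2.resize(b,None,fx=2.6,fy=2.6,interpolation=2))
go([389,296,150],3.05)
E
```

```text
5.1
d tool [ 113.7 -189.9    1.7] yaw now [3.139e+00 2.000e-03 3.050e+00]
rotvec [ 0.002  0.002 -0.   ]
```

View pics/m11.png

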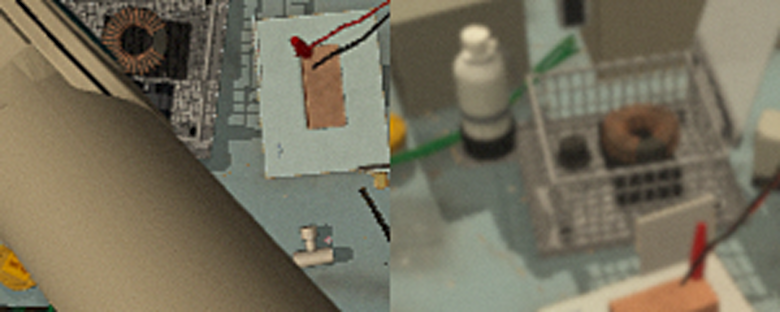

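```bash
python3 - <<'E'
from h import *
im=cv2.imread("pics/t11.png"); x0,y0=300,282
r=im[y0:308,x0:326].astype(int); m=((r[...,2]>140)&(r[...,2]-r[...,0]>5)).astype(np.uint8)
n,l,st,c=cv2.connectedComponentsWithStats(m); k=1+st[1:,4].argmax()
v,u=np.nonzero(l==k); P=onz("top",np.c_[u+x0,v+y0],9)[:,:2]
print(st[k],P.mean(0)); 
for th in(.2,.25,.3):
    e=np.array([np.cos(th),np.sin(th)]); f=np.array([-e[1],e[0]]); a=P@e;b=P@f
    print(th,a.min(),a.max(),b.min(),b.max(), e*(a.min()+a.max())/2+f*(b.min()+b.max())/2, np.ptp(a),np.ptp(b))
go([392,294.5,150],1.83)
E
```

```text
[ 3  6 15 15 94] [390.04720164 296.21855282]
0.2 430.6047089972599 461.38879753455467 196.22997002170393 228.83421742522043 [394.88290287 296.90147829] 30.784088537294792 32.604247403516496
0.25 440.64233820025186 471.68057616775116 174.01462709892172 206.75034517944363 [394.87912133 297.32010626] 31.0382379674993 32.735718080521906
0.3 448.99944663183106 480.79339900702365 151.3643382334581 184.14970474421654 [394.55692672 297.65069088] 31.79395237519259 32.78536651075842
d tool [ 110.5 -191.2    1.7] yaw now [3.139e+00 2.000e-03 3.050e+00]
rotvec [0.003 0.    1.22 ]
```

Scaled: -38 mm is -0.76, 21.8 mm is 0.436, 0.15 rad is 0.6.

Request:
advance --steps '{"plan":[[0.436, -0.76, 0, 0, 0, 0, 75], [0.436, -0.76, 0, 0, 0, 0, 75], [0.436, -0.76, 0, 0, 0, 0, 75], [0.436, -0.76, 0, 0, 0, 0, 75], [0.436, -0.76, 0, 0, 0, 0, 75], [0, 0, 0, 0, 0, 0.6, 75], [0, 0, 0, 0, 0, 0.6, 75], [0, 0, 0, 0, 0, 0.6, 75], [0, 0, 0, 0, 0, 0.6, 75], [0, 0, 0, 0, 0, 0.6, 75], [0, 0, 0, 0, 0, 0.6, 75], [0, 0, 0, 0, 0, 0.6, 75]]}'

```text
clock: 24.7
eef_pos: [392.2, 294.2, 149.5]
tool_rot: [-3.139, 0.001, 1.993]
force: [0.2, 0.2, -0.1]
width: 74.9
gripper_force: 0.0
```

Request:
advance --steps '{"plan":[[0, 0, 0, 0, 0, 0.6, 75], [0, 0, 0, 0, 0, 0.12, 75], [0, 0, 0, 0, 0, 0, 75]]}'

```text
clock: 25.0
eef_pos: [392.4, 294.6, 149.9]
tool_rot: [-3.14, 0.001, 1.822]
force: [0.3, 0.0, 0.2]
width: 75.2
gripper_force: 0.0
```

```bash
python3 - <<'E'
from h import *
im=shot("side","s12"); print(moved(im,(196,283,222,306)))
go([393.5,296,3],1.82)
E
```

```text
9.9
d tool [  1.1   1.4 147.1] yaw now [-3.140e+00  1.000e-03  1.823e+00]
rotvec [-0.001  0.001  0.003]
```

```bash
python3 - <<'E'
from h import *
a=cv2.imread("pics/side0.png")[280:308,192:226]
for f in("s9","s11","s12"):
    r=cv2.matchTemplate(cv2.imread(f"pics/{f}.png")[240:340,150:270],a,cv2.TM_CCOEFF_NORMED); print(cv2.minMaxLoc(r)[1::2], "expect",(42,40))
E
```

```text
(0.9960291385650635, (42, 40)) expect (42, 40)
(0.8160079717636108, (42, 40)) expect (42, 40)
(0.8162845969200134, (42, 40)) expect (42, 40)
```

Scaled: 40 mm is 0.8, 30 mm is 0.6.

Request:
advance --steps '{"plan":[[0.022, 0.028, 0.8, 0, 0, 0, 75], [0, 0, 0.8, 0, 0, 0, 75], [0, 0, 0.6, 0, 0, 0, 75], [0, 0, 0.4, 0, 0, 0, 75], [0, 0, 0.2, 0, 0, 0, 75], [0, 0, 0.1, 0, 0, 0, 75], [0, 0, 0.04, 0, 0, 0, 75], [0, 0, 0, 0, 0, 0, 75]]}'

```text
clock: 25.85
eef_pos: [394.6, 296.8, 4.3]
tool_rot: [3.141, -0.001, 1.82]
force: [0.0, -0.9, -0.2]
width: 74.5
gripper_force: 0.0
```

Request:
advance --steps '{"plan":[[0, 0, 0, 0, 0, 0, 25], [0, 0, 0, 0, 0, 0, 25], [0, 0, 0, 0, 0, 0, 25], [0, 0, 0, 0, 0, 0, 25], [0, 0, 0, 0, 0, 0, 25], [0, 0, -0.6, 0, 0, 0, 25], [0, 0, -0.8, 0, 0, 0, 25], [0, 0, -0.8, 0, 0, 0, 25], [0, 0, -0.74, 0, 0, 0, 25], [0, 0, 0, 0, 0, 0, 25]]}'

```text
clock: 26.85
eef_pos: [396.8, 298.2, 155.1]
tool_rot: [3.133, -0.004, 1.82]
force: [0.7, 0.0, -0.8]
width: 31.5
gripper_force: 59.9
```

```bash
python3 - <<'E'
from h import *
go(S(-36,-28,150),3.0514)
E
```

```text
d tool [ 94.2 147.4   6.7] yaw now [ 3.133 -0.004  1.82 ]
rotvec [ 0.01   0.002 -1.232]
```

Request:
advance --steps '{"plan":[[0.4, 0.59, 0, 0, 0, 0, 20], [0.4, 0.59, 0, 0, 0, 0, 20], [0.4, 0.59, 0, 0, 0, 0, 20], [0.4, 0.59, 0, 0, 0, 0, 20], [0.4, 0.59, 0, 0, 0, 0, 20], [0, 0, 0, 0, 0, -0.6, 20], [0, 0, 0, 0, 0, -0.6, 20], [0, 0, 0, 0, 0, -0.6, 20], [0, 0, 0, 0, 0, -0.6, 20], [0, 0, 0, 0, 0, -0.6, 20], [0, 0, 0, 0, 0, -0.6, 20], [0, 0, 0, 0, 0, -0.6, 20]]}'

```text
clock: 28.05
eef_pos: [511.8, 429.3, 149.4]
tool_rot: [-3.14, -0.001, 2.876]
force: [0.2, -0.3, -0.4]
width: 32.0
gripper_force: 60.0
```

Request:
advance --steps '{"plan":[[0, 0, 0, 0, 0, -0.6, 20], [0, 0, 0, 0, 0, -0.12, 20], [0, 0, 0, 0, 0, 0, 20]]}'

```text
clock: 28.35
eef_pos: [512.2, 429.3, 149.9]
tool_rot: [-3.141, -0.001, 3.047]
force: [-0.3, 0.8, -0.3]
width: 31.5
gripper_force: 60.0
```

```bash
python3 - <<'E'
from h import *
print(ctrl.read_state()["width"]);go(S(-37,-22,35),3.0514)
E
```

```text
31.503711989557363
d tool [ -3.6   3.  114.9] yaw now [-3.141e+00 -1.000e-03  3.047e+00]
rotvec [-0.001 -0.001 -0.004]
```

Scaled: 35 mm is 0.7, 25 mm is 0.5.

Request:
advance --steps '{"plan":[[-0.072, 0.06, 0.7, 0, 0, 0, 20], [0, 0, 0.7, 0, 0, 0, 20], [0, 0, 0.5, 0, 0, 0, 20], [0, 0, 0.3, 0, 0, 0, 20], [0, 0, 0.1, 0, 0, 0, 20], [0, 0, 0, 0, 0, 0, 20], [0, 0, 0, 0, 0, 0, 46], [0, 0, 0, 0, 0, 0, 46], [0, 0, 0, 0, 0, 0, 46], [0, 0, 0, 0, 0, 0, 46]]}'

```text
clock: 29.35
eef_pos: [516.8, 432.7, 36.5]
tool_rot: [3.141, 0.001, 3.05]
force: [-0.5, 0.3, -0.2]
width: 45.9
gripper_force: 0.0
```

Request:
advance --steps '{"plan":[[0, 0, -0.7, 0, 0, 0, 46], [0, 0, -0.8, 0, 0, 0, 46], [0, 0, -0.9, 0, 0, 0, 60], [0, 0, -0.9, 0, 0, 0, 60], [0, 0, -0.7, 0, 0, 0, 60], [0, 0, 0, 0, 0, 0, 60], [0, 0, 0, 0, 0, 0, 60]]}'

```text
clock: 30.05
eef_pos: [516.6, 432.6, 237.0]
tool_rot: [3.14, 0.001, 3.05]
force: [0.5, 0.4, -1.1]
width: 60.1
gripper_force: 0.0
```

```bash
python3 - <<'E'
from h import *
im=shot("side","s13"); im2=shot("top","t13")
b=np.hstack([im[80:290,150:360],im2[100:310,150:360]]); cv2.imwrite("pics/m13.png",cv2.resize(b,None,fx=1.9,fy=1.9,interpolation=2))
for a in(1.85,1.9,2.0): print(S(*grip(a)),proj("side",S(*grip(a))),proj("top",S(*grip(a))))
go(S(*grip(1.9))+[0,0,60],3.0514)
E
```

```text
[666.05957632 410.31462494 220.05471133] [[335.18775145 126.51802764]] [[258.23776955 156.11826627]]
[673.52068835 409.63980151 217.54554515] [[339.21347732 127.17230948]] [[258.78401619 152.38806062]]
[688.02193696 408.32822995 211.42055293] [[346.91235198 129.03232113]] [[259.86384718 145.35556709]]
d tool [-159.2   -7.6  -43.3] yaw now [-3.14e+00 -2.00e-03  3.05e+00]
rotvec [-0.002 -0.002 -0.002]
```

View pics/m13.png

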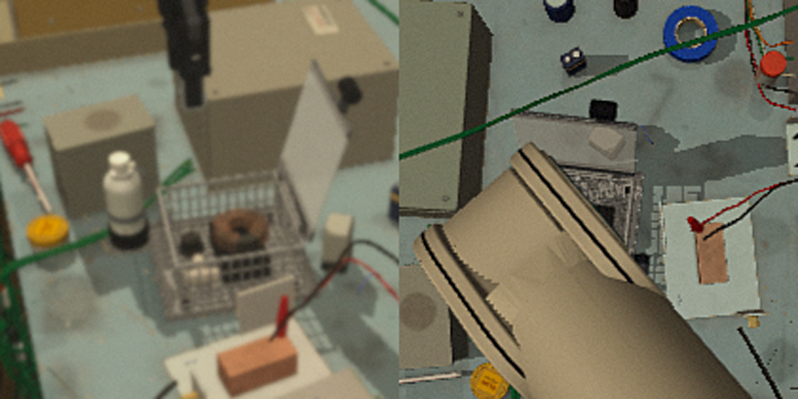

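Scaled: -43 mm is -0.86, -37.5 mm is -0.75.

Request:
advance --steps '{"plan":[[0, 0, -0.86, 0, 0, 0, 60], [-0.73, -0.04, 0, 0, 0, 0, 60], [-0.75, -0.04, 0, 0, 0, 0, 60], [-0.75, -0.04, 0, 0, 0, 0, 60], [-0.75, -0.04, 0, 0, 0, 0, 60], [0, 0, 0, 0, 0, 0, 60], [0, 0, 0, 0, 0, 0, 60]]}'

```text
clock: 30.85
eef_pos: [663.9, 409.5, 275.5]
tool_rot: [-3.139, -0.004, 3.048]
force: [-0.2, 0.2, -0.2]
width: 60.1
gripper_force: 0.0
```

```bash
python3 - <<'E'
from h import *
T=np.array([602-399,110])/1.9+[150,100]; Sd=np.array([348,92])/1.9+[150,80]
print(tri(T,Sd)); go(S(*grip(1.84))-[0,0,12],3.0514)
E
```

```text
[[663.67417195 413.0649691  214.93926986]]
d tool [-0.8  1.2 67. ] yaw now [-3.139 -0.004  3.048]
rotvec [-0.003 -0.004 -0.003]
```

Scaled: 30 mm is 0.6, 25 mm is 0.5.

Request:
advance --steps '{"plan":[[0, 0.03, 0.6, 0, 0, 0, 60], [0, 0, 0.5, 0, 0, 0, 60], [0, 0, 0.24, 0, 0, 0, 60], [0, 0, 0, 0, 0, 0, 60], [0, 0, 0, 0, 0, 0, 15], [0, 0, 0, 0, 0, 0, 15], [0, 0, 0, 0, 0, 0, 15], [0, 0, 0, 0, 0, 0, 15], [0, 0, 0, 0, 0, 0, 15], [0, 0, 0, 0, 0, 0, 15]]}'

```text
clock: 31.85
eef_pos: [665.4, 411.9, 213.8]
tool_rot: [3.141, 0.003, 3.049]
force: [0.9, -1.0, 6.2]
width: 24.2
gripper_force: 61.9
```

```bash
python3 - <<'E'
from h import *
P=[S(*grip(a)) for a in np.linspace(1.84,0,17)]
s=ctrl.read_state(); Rm=R.from_euler("xyz",[np.pi,0,3.05])
print(Rm.inv().apply(np.diff(P,axis=0)).round(1)); print(P[-1])
E
```

```text
[[17.7 -0.  -4.2]
 [18.  -0.  -2.1]
 [18.2 -0.  -0. ]
 [18.  -0.   2.1]
 [17.7 -0.   4.1]
 [17.1 -0.   6.1]
 [16.3 -0.   8.1]
 [15.2 -0.   9.9]
 [14.  -0.  11.6]
 [12.6 -0.  13.1]
 [11.  -0.  14.4]
 [ 9.3 -0.  15.6]
 [ 7.4 -0.  16.6]
 [ 5.5 -0.  17.3]
 [ 3.5 -0.  17.8]
 [ 1.4 -0.  18.1]]
[462.4635415  428.72895429  72.        ]
```

Pinched (24 mm); swing it back.

Request:
advance --steps '{"plan":[[0.354, 0, -0.084, 0, 0, 0, 15], [0.36, 0, -0.042, 0, 0, 0, 15], [0.364, 0, 0, 0, 0, 0, 15], [0.36, 0, 0.042, 0, 0, 0, 15], [0.354, 0, 0.082, 0, 0, 0, 15], [0.342, 0, 0.122, 0, 0, 0, 15], [0.326, 0, 0.162, 0, 0, 0, 15], [0.304, 0, 0.198, 0, 0, 0, 15]]}'

```text
clock: 32.65
eef_pos: [526.7, 424.6, 190.5]
tool_rot: [3.14, 0.002, 3.049]
force: [-3.3, -2.6, 8.6]
width: 24.3
gripper_force: 58.4
```

Request:
advance --steps '{"plan":[[0.28, 0, 0.232, 0, 0, 0, 15], [0.252, 0, 0.262, 0, 0, 0, 15], [0.22, 0, 0.288, 0, 0, 0, 15], [0.186, 0, 0.312, 0, 0, 0, 15], [0.148, 0, 0.332, 0, 0, 0, 15], [0.11, 0, 0.346, 0, 0, 0, 15], [0, 0, 0, 0, 0, 0, 15]]}'

```text
clock: 33.35
eef_pos: [461.8, 430.3, 97.2]
tool_rot: [-3.138, -0.008, 3.052]
force: [-9.2, -2.3, 4.4]
width: 24.3
gripper_force: 80.1
```

Request:
advance --steps '{"plan":[[0.07, 0, 0.3, 0, 0, 0, 15], [0.028, 0, 0.24, 0, 0, 0, 15], [0, 0, 0.08, 0, 0, 0, 15], [0, 0, 0, 0, 0, 0, 15], [0, 0, 0, 0, 0, 0, 15]]}'

```text
clock: 33.85
eef_pos: [458.2, 430.7, 67.6]
tool_rot: [-3.139, -0.006, 3.052]
force: [-7.3, -2.3, 3.6]
width: 24.0
gripper_force: 97.8
```

Request:
advance --steps '{"plan":[[0, 0, 0.06, 0, 0, 0, 15], [0, 0, 0, 0, 0, 0, 15], [0, 0, 0, 0, 0, 0, 15]]}'

```text
clock: 34.15
eef_pos: [458.1, 430.6, 64.7]
tool_rot: [-3.139, -0.006, 3.05]
force: [-7.5, -1.1, 2.5]
width: 23.8
gripper_force: 99.2
```

Scaled: 3 mm is 0.06, -2 mm is -0.04.

Request:
advance --steps '{"plan":[[-0.04, 0, 0.06, 0, 0, 0, 15], [0, 0, 0, 0, 0, 0, 15], [0, 0, 0, 0, 0, 0, 15]]}'

```text
clock: 34.45
eef_pos: [458.0, 430.7, 61.4]
tool_rot: [-3.138, -0.009, 3.054]
force: [-11.7, -2.5, 3.3]
width: 24.4
gripper_force: 100.8
```

Request:
advance --steps '{"plan":[[-0.02, 0, 0.06, 0, 0, 0, 15], [0, 0, 0, 0, 0, 0, 15], [0, 0, 0, 0, 0, 0, 15]]}'

```text
clock: 34.75
eef_pos: [458.0, 430.6, 58.2]
tool_rot: [-3.137, -0.011, 3.051]
force: [-12.8, -0.7, 4.6]
width: 24.2
gripper_force: 102.7
```

Request:
advance --steps '{"plan":[[0, 0, 0.06, 0, 0, 0, 15], [0, 0, 0, 0, 0, 0, 15], [0, 0, 0, 0, 0, 0, 15]]}'

```text
clock: 35.05
eef_pos: [458.1, 430.7, 55.3]
tool_rot: [-3.137, -0.01, 3.054]
force: [-12.6, -2.3, 4.5]
width: 24.3
gripper_force: 104.3
```

Scaled: -40 mm is -0.8, -35 mm is -0.7.

Request:
advance --steps '{"plan":[[0, 0, 0, 0, 0, 0, 60], [0, 0, 0, 0, 0, 0, 60], [0, 0, 0, 0, 0, 0, 60], [0, 0, -0.8, 0, 0, 0, 60], [0, 0, -0.7, 0, 0, 0, 60], [0, 0, 0, 0, 0, 0, 0], [0, 0, 0, 0, 0, 0, 0], [0, 0, 0, 0, 0, 0, 0], [0, 0, 0, 0, 0, 0, 0], [0, 0, 0, 0, 0, 0, 0]]}'

```text
clock: 36.05
eef_pos: [464.6, 430.1, 130.0]
tool_rot: [-3.14, -0.001, 3.05]
force: [0.6, -0.7, -0.2]
width: 0.0
gripper_force: 0.0
```

```bash
python3 - <<'E'
from h import *
go(S(*grip(0))+[0,0,13],3.0514)
im=shot("side","s14"); shot("top","t14")
# dark grip blob in side view
for a in(0,.05,.1,.2): print(a,proj("side",S(*grip(a))).round(1),proj("top",S(*grip(a))).round(1))
g=im[170:240,215:250].max(2); print(g[::2,::2])
E
```

```text
d tool [ 2.  -1.5 45. ] yaw now [-3.14e+00 -1.00e-03  3.05e+00]
rotvec [-0.002 -0.001 -0.002]
0 [[226.3 207.5]] [[250.  263.7]]
0.05 [[226.2 204.4]] [[249.8 263.7]]
0.1 [[226.2 201.2]] [[249.6 263.5]]
0.2 [[226.9 194.6]] [[249.3 262.5]]
[[103  37  32  33  36  36  36  32  59 113 152 155 149 123 100 102  88  92]
 [125  44  29  31  32  31  35  38  57 104 146 150 124 115 128 127 129 150]
 [135  72  44  31  35  37  53  79  70  86 121 173 176 189 195 204 203 207]
 [181 128  74  37  35  35  56  90  80  81 109 196 213 211 212 210 213 211]
 [182 136  86  41  36  32  50  87  82  80  93 171 206 207 207 205 209 206]
 [171 136  91  44  31  39  52  91  85  80  85 150 203 210 208 210 210 210]
 [144 123  91  50  36  31  46  87  86  83  80 122 196 213 209 212 214 212]
 [130 121 100  56  34  40  48  83  84  77  80 107 190 214 212 210 210 210]
 [132 122 109  85  82  78  79  82  83  78  79  91 170 212 210 209 214 209]
 [135 124 117 108 103  86  87  90  91  78  79  83 150 211
[... 1193 characters left out ...]
105 103 106 109 111 105]
 [108 100  98  99  99 106 114  99 100  99 111 132 131 112 100 111 103 106]
 [110 100  95  96 102 103  99  97  96 101 106 139 146 109  97  98 110 117]
 [111 107 100  93  97  94  99  99 106  97  98 123 144 114  95  98 114 119]
 [108 107  95 101  98  99 100  98  96  92  96 107 142 128  98  98 110 109]
 [113 117 104  98  96  97  97 100  98  88  99 100 122 131 112  96 100  99]
 [144 149 118 100 100  99  97  98  97  96  95  99 103 115 106 100  94  92]
 [154 152 133  99 100  98 101  99  95  99 100 100  98 106 109  96  96  97]
 [147 142 137 107  99  96  98  96  97  98  95  96  95 102 112  93  88  97]
 [144 150 146 124  99  98  98  96  97 101  86  93  96 109 130  89  62  78]]
```

Scaled: 25 mm is 0.5, 12 mm is 0.24.

Request:
advance --steps '{"plan":[[0, -0.03, 0.5, 0, 0, 0, 0], [0, 0, 0.24, 0, 0, 0, 0], [0, 0, 0.08, 0, 0, 0, 0], [0, 0, 0, 0, 0, 0, 0]]}'

```text
clock: 36.55
eef_pos: [464.6, 428.8, 89.4]
tool_rot: [-3.14, -0.001, 3.05]
force: [0.3, -0.3, 0.2]
width: 0.1
gripper_force: 0.0
```

Request:
advance --steps '{"plan":[[0, 0, 0.06, 0, 0, 0, 0], [0, 0, 0, 0, 0, 0, 0], [0, 0, 0, 0, 0, 0, 0]]}'

```text
clock: 36.85
eef_pos: [465.2, 429.3, 87.6]
tool_rot: [3.141, 0.001, 3.05]
force: [0.0, -0.6, 0.1]
width: -0.3
gripper_force: 0.0
```

Request:
advance --steps '{"plan":[[0, 0, 0.04, 0, 0, 0, 0], [0, 0, 0, 0, 0, 0, 0], [0, 0, 0, 0, 0, 0, 0]]}'

```text
clock: 37.15
eef_pos: [465.0, 429.2, 85.2]
tool_rot: [3.141, 0.0, 3.05]
force: [0.2, 0.7, 0.2]
width: 0.2
gripper_force: 0.1
```

Request:
advance --steps '{"plan":[[0, 0, 0.04, 0, 0, 0, 0], [0, 0, 0, 0, 0, 0, 0], [0, 0, 0, 0, 0, 0, 0]]}'

```text
clock: 37.45
eef_pos: [464.9, 428.9, 83.0]
tool_rot: [-3.141, -0.0, 3.05]
force: [0.2, -0.0, 0.4]
width: 0.2
gripper_force: 0.0
```

Scaled: 2 mm is 0.04.

Request:
advance --steps '{"plan":[[0, 0, 0.04, 0, 0, 0, 0], [0, 0, 0, 0, 0, 0, 0], [0, 0, 0, 0, 0, 0, 0]]}'

```text
clock: 37.75
eef_pos: [465.0, 429.1, 81.1]
tool_rot: [3.142, 0.0, 3.05]
force: [0.9, 0.1, 0.5]
width: 0.0
gripper_force: 0.4
```

Request:
advance --steps '{"plan":[[0, 0, 0.04, 0, 0, 0, 0], [0, 0, 0, 0, 0, 0, 0], [0, 0, 0, 0, 0, 0, 0]]}'

```text
clock: 38.05
eef_pos: [465.1, 429.1, 80.7]
tool_rot: [3.141, 0.0, 3.05]
force: [-2.3, -1.8, 10.6]
width: 0.2
gripper_force: 5.7
```

Request:
advance --steps '{"plan":[[0, 0, 0.04, 0, 0, 0, 0], [0, 0, 0, 0, 0, 0, 0], [0, 0, 0, 0, 0, 0, 0]]}'

```text
clock: 38.35
eef_pos: [465.1, 429.3, 80.3]
tool_rot: [3.141, 0.001, 3.05]
force: [-4.5, -4.7, 20.8]
width: -0.3
gripper_force: 11.0
```

Request:
advance --steps '{"plan":[[0, 0, -0.8, 0, 0, 0, 0], [0, 0, -0.6, 0, 0, 0, 0], [-0.08, 0.62, 0, 0, 0, 0, 0], [-0.06, 0.62, 0, 0, 0, 0, 0], [-0.06, 0.62, 0, 0, 0, 0, 0], [0, 0, 0, 0, 0, 0, 0], [0, 0, 0, 0, 0, 0, 0]]}'

```text
clock: 39.05
eef_pos: [482.9, 520.6, 146.3]
tool_rot: [-3.14, -0.001, 3.051]
force: [0.1, -1.6, 0.2]
width: -0.5
gripper_force: 0.0
```

```bash
python3 - <<'E'
from h import *
im=shot("side","s15"); im2=shot("top","t15")
go([460.5,522,118],3.05)
E
```

```text
d tool [23.3  0.9 28.7] yaw now [-3.14  -0.     3.049]
rotvec [-0.002 -0.    -0.001]
```

Scaled: 14 mm is 0.28, 11.5 mm is 0.23.

Request:
advance --steps '{"plan":[[0.23, 0.01, 0, 0, 0, 0, 0], [0.23, 0.01, 0.2, 0, 0, 0, 0], [0, 0, 0.28, 0, 0, 0, 0], [0, 0, 0.06, 0, 0, 0, 0], [0, 0, 0, 0, 0, 0, 0], [0, 0, 0, 0, 0, 0, 0]]}'

```text
clock: 39.75
eef_pos: [461.5, 523.5, 120.2]
tool_rot: [3.142, 0.001, 3.049]
force: [1.4, 0.1, 0.4]
width: 0.5
gripper_force: 0.0
```

Request:
advance --steps '{"plan":[[0, 0, 0.06, 0, 0, 0, 0], [0, 0, 0, 0, 0, 0, 0], [0, 0, 0, 0, 0, 0, 0]]}'

```text
clock: 40.05
eef_pos: [460.8, 523.8, 117.2]
tool_rot: [3.141, 0.0, 3.05]
force: [-0.6, -0.7, -0.5]
width: -0.1
gripper_force: 0.0
```

Request:
advance --steps '{"plan":[[0, 0, 0.04, 0, 0, 0, 0], [0, 0, 0, 0, 0, 0, 0], [0, 0, 0, 0, 0, 0, 0]]}'

```text
clock: 40.35
eef_pos: [460.6, 523.9, 115.0]
tool_rot: [-3.142, -0.0, 3.05]
force: [0.8, 1.1, -0.2]
width: 0.1
gripper_force: 0.0
```

Scaled: 2 mm is 0.04, -1.5 mm is -0.03.

Request:
advance --steps '{"plan":[[0, -0.03, 0.03, 0, 0, 0, 0], [0, 0, 0.04, 0, 0, 0, 0], [0, 0, 0.04, 0, 0, 0, 0], [0, 0, 0, 0, 0, 0, 0]]}'

```text
clock: 40.75
eef_pos: [460.6, 523.3, 110.4]
tool_rot: [3.14, 0.001, 3.05]
force: [-0.7, 0.8, 6.7]
width: -0.2
gripper_force: 3.1
```

Request:
advance --steps '{"plan":[[0, 0, 0.03, 0, 0, 0, 0], [0, 0, 0, 0, 0, 0, 0]]}'

```text
clock: 40.95
eef_pos: [460.7, 523.2, 109.4]
tool_rot: [3.14, 0.001, 3.05]
force: [-0.9, -0.2, 6.9]
width: 0.1
gripper_force: 3.4
```

Request:
advance --steps '{"plan":[[0, 0, 0.03, 0, 0, 0, 0], [0, 0, 0, 0, 0, 0, 0], [0, 0, 0, 0, 0, 0, 0]]}'

```text
clock: 41.25
eef_pos: [460.7, 523.3, 109.3]
tool_rot: [3.139, 0.001, 3.05]
force: [-2.9, -1.9, 14.4]
width: -0.1
gripper_force: 7.3
```

Bottomed out at 14 N. Hold about a second, then rise and retreat.

Request:
advance --steps '{"plan":[[0, 0, 0.01, 0, 0, 0, 0], [0, 0, 0, 0, 0, 0, 0], [0, 0, 0, 0, 0, 0, 0], [0, 0, 0, 0, 0, 0, 0], [0, 0, 0, 0, 0, 0, 0], [0, 0, 0, 0, 0, 0, 0], [0, 0, 0, 0, 0, 0, 0]]}'

```text
clock: 41.95
eef_pos: [460.7, 523.3, 109.2]
tool_rot: [3.139, 0.001, 3.05]
force: [-3.5, -2.9, 17.1]
width: -0.3
gripper_force: 8.5
```

Request:
advance --steps '{"plan":[[0, 0, -0.2, 0, 0, 0, 0], [0, 0, -0.8, 0, 0, 0, 0], [0, 0, -0.9, 0, 0, 0, 0], [0, 0, -0.8, 0, 0, 0, 0], [0.6, 0, 0, 0, 0, 0, 0], [0.6, 0, 0, 0, 0, 0, 0], [0, 0, 0, 0, 0, 0, 0], [0, 0, 0, 0, 0, 0, 0], [0, 0, 0, 0, 0, 0, 0]]}'

```text
clock: 42.85
eef_pos: [402.1, 527.0, 240.7]
tool_rot: [-3.141, 0.001, 3.048]
force: [-0.3, -0.4, 0.4]
width: 0.3
gripper_force: 0.0
```

```bash
python3 - <<'E'
from h import *
im=shot("side","s16")
for n in("s14","s15"): print(n,moved(im,(234,166,290,230),f"pics/{n}.png"))
# cap position / grip blob / vial-tin-relay vs the start
for k,(x0,y0,x1,y1) in dict(cap=(203,156,222,178),tin=(163,190,188,212),relay=(318,190,338,218)).items():
    a=cv2.imread("pics/side0.png")[y0:y1,x0:x1]; r=cv2.matchTemplate(im[y0-8:y1+8,x0-8:x1+8],a,cv2.TM_CCOEFF_NORMED); print(k,cv2.minMaxLoc(r)[1::2])
g=im[192:222,220:236].max(2)<55; print(np.argwhere(g).mean(0)+[192,220])
E
```

```text
s14 7.9
s15 3.6
cap (0.9985292553901672, (8, 8))
tin (0.997020959854126, (8, 8))
relay (0.9969800710678101, (8, 8))
[207.85820896 225.58955224]
```

```bash
python3 -c "
from cell import ctrl
print(ctrl.finish_job())"
```

```text
the job is handed in; nothing more can be done
None
```

The job is handed in (no verdict was returned): the heat sink, choke, knob and tee are in the basket (no clip on the bench), the guard is shut, the spray cap was held fully down for about a second and sprang back up, and the tin and relay haven't moved; the vial I never identified or checked, but I steered clear of everything else.

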